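Hold the sagging-bolted gate ajar for the tip box

TASK

The refilled tip box is about to be put away in the gated bay: first close its hinged lid fully. Then unbolt the bay's gate - the bolt sags, so lift it by its ball knob over the keeper's upturned lip while drawing it back clear of the keeper - swing the gate ajar to about 25 degrees and finish still gripping the bolt's knob, holding the gate steady there, since its spring would close it. Leave the tip box standing where it is and do not shift the bottle, beaker, timer or petri dish.

Things in the scene. Friction and masses are not known exactly. Their poses are not given: they have to be found in the camera images.
- tip_box: grey pipette tip box with a clear hinged lid, loose, 72 x 125 x 72 mm (x, y, z) when shut, 0.3 to 0.5 kg; origin at the centre of its underside, z up, its front faces its own -x; the lid's hinge runs along its y at its +x (back) edge
- lid_hinge (a point): mid-point of the lid's hinge line on the tip box, 47 mm above the surface; axes as the tip box's (y along the hinge). The lid is a shallow 122 mm wide cover: when shut it reaches from the hinge line 66 mm towards the box's -x, its outer top face 25 mm above the hinge line
- tip_box_lid (a joint): angle of the tip box's lid, rad: 0 shut, 1.57 its top face upright behind the box, opens to 1.75; light (about 0.02 Nm), it stays where it is left
- bay: fixed open-topped white store bay with an aluminium frame, 150 x 160 mm, walls 90 mm high, whose front faces its own -x; origin at the centre of its underside, z up. Across its front is an aluminium gate 118 mm wide and up to 112 mm high, hinged on a vertical line at its +y side; the steel barrel bolt lies along the gate's outer face, and the steel keeper sits on the 115 mm high front post at its -y side
- gate_hinge (a point): point on the gate's vertical hinge line, at bay coordinates x -85, y +65 mm, 138 mm above the surface, which is the knob's height when the bolt is down; axes as the bay's. The gate swings outward, its free end moving towards the bay's -x (clockwise seen from above)
- knob (a point): centre of the bolt's black ball knob, 22 mm in diameter, on a 9 mm upright stem that rises 47 mm from the bolt's 8 mm rod; 138 mm above the surface when the bolt is down, 26 mm above the gate's top. With gate and bolt closed it stands at bay coordinates x -101, y -29 mm. Its axes turn with the gate and equal the bay's when the gate is shut (x gate normal, y the direction in which the bolt is drawn back, z up)
- bolt (a joint): how far the bolt is drawn back towards the gate's hinge side (bay's +y when the gate is shut), m: 0 fully home, 0.030 its stop; friction about 1.5 N. Its square head, 18 mm high, stands behind the keeper's upturned lip: unlifted it catches the lip after about 4 mm. From 0.020 it is clear of the keeper and lets the gate swing
- bolt_lift (a joint): how far the bolt is lifted straight up in its worn tall staples, m: 0 sagged down, 0.020 its stop; it drops by its own weight (0.1 to 0.2 kg). The head passes over the keeper's lip when lifted more than 0.011
- gate (a joint): opening angle of the gate, rad: 0 shut, to 0.8; a spring closes it with 0.15 to 0.27 Nm, so it swings shut when let go
- stack_top (a point): centre of the top of a fixed stack of blue boxes, 0.38 m high, about 0.21 x 0.18 m (x, y), which stands behind the tip box and to the left of the bay: cross from the tip box to the bay on the robot's side of it. The instruments in front of the bay are up to 0.13 m high
- bottle_mid (a point): bystander: small white-capped plastic bottle, 40 x 40 x 82 mm, point half-way up
- beaker_mid (a point): bystander: glass beaker, 52 x 52 x 68 mm, point half-way up
- timer_mid (a point): bystander: flat white timer, 62 x 62 x 18 mm, point half-way up
- petri_mid (a point): bystander: petri dish, 62 mm across, 14 mm high, point half-way up

How it is judged (in metres and radians):
On the way, in this order (a step that is already met when the one before it is completed fails the run):
1. the tip box's lid is shut (value of joint tip_box_lid below 0.06 rad), for 0.2 s.
2. the bolt has been lifted over the lip and drawn clear of the keeper (value of joint bolt above 0.02 m), for 0.2 s.
3. the gate is ajar (value of joint gate above 0.26 rad), for 0.2 s.
At the end, for the whole second after the job is handed in: the gate is held steady between 15 and 35 degrees (0.26 to 0.61 rad) open by the fingers, which still grip the bolt's knob; the bolt is drawn back at least 18 mm; the tip box's lid is shut (within 0.06 rad) and the box stands upright within 30 mm of where it stood (value of joint gate between 0.26 and 0.61 rad and velocity of joint gate between -0.1 and 0.1 rad/s and value of joint bolt above 0.018 m and contact force between the fingers and bolt above 1 N and value of joint tip_box_lid below 0.06 rad and angle between tip_box's own z axis and vertical below 0.1 rad and distance of tip_box from where it was at the start of the episode below 0.03 m); the arm keeps its last pose, push and grip.
It fails at once if a bystander (bottle, beaker, timer, petri dish) is shifted more than 30 mm (distance of any of bottle_mid, beaker_mid, timer_mid, petri_mid from where it was at the start of the episode above 0.03 m).
It also fails if it takes over 48 s, if anything falls off the work surface, if the arm or the gripper's body presses on something with over 40 N, if the wrist force passes 120 N, or if a joint passes its speed limit or range.

ROBOT

A 6-joint arm with a two-finger parallel gripper is mounted at the origin on a cart in front of the work surface, level with it; the furniture and walls round the work are solid. World frame = base frame: x ahead of the robot, y to its left, z up, the work surface at z = 0. Lengths are in m, angles in degrees, forces in N, time in s.
With the tool pointing down it reaches from about 0.375 to 0.9 m from the base axis. Payload 3.1 kg.
Tool frame: the origin (TCP) lies at the very end of the fingers, on their centre line; the grasp point (between the pads) lies 19 mm behind it; z points along the fingers, y is the line along which they close (so a half turn about z gives the same grasp; the last joint's range is limited). The gripper opens to 87 mm and grips with 3 to 60 N. Pads are 19 mm wide; open, the fingers measure 117 mm over their backs; the gripper's body (75 mm by 190 mm) begins 51 mm behind the grasp point.
Start: joints at [59.33, 30.224, 82.088, -0, 67.689, -10.227], TCP at [0.218, 0.586, 0.223] pointing down, gripper open.
Joint ranges: [-176.69, 176.69], [-43.24, 126.21], [12.49, 139.97], [-82, 262], [0, 151.66], [-163.58, 163.58]. Speed limits (degrees/s): [159.86, 159.86, 180, 180, 180, 180].

INTERFACE

Orientations are given as a 3x3 rotation matrix whose columns are the frame's x, y, z axes.
In Python, from rig import * gives the robot as it stands.
- The arm moves only by the tool jog_arm, never from a script. Its arguments are lists of equal length, an entry for each row: "delta_pos": the shift along the world's x, y, z in cm, a list of three; "turn": the turn about the world's z in degrees; "grip": the closure, from 0 (fully open) to 1 (shut). In form: {"delta_pos": [[x, y, z], ...], "turn": [turn, ...], "grip": [grip, ...]}. A call has 1 to 12 rows; each row is the pose to reach, as a shift and turn from the pose commanded when the call began; what a row does not reach only later rows make up. A row lasts 1/8 s, in which the tool goes at most 62.5 mm and 10.7 degrees, less where a joint would pass 70% of its speed; a pose out of reach is approached as far as the arm can. A call with a gripper value outside its range is refused whole. The fingers move at their own pace and stop on an object; the grip force is fixed at half the most. Time passes only in rows, so rows that repeat a pose let the fingers close. It gives the time, the measured TCP pose, the force, the opening and the grip force at its end, in the units of the state.
- read_state(): the state, without advancing time (a new reading comes with each control period).
- capture(name): name is "side" or "top"; returns a dict with "color" (420x560x3 uint8, blue, green, red), "fovy" (degrees; the focal length in pixels is half the picture's height over the tangent of half this angle, whatever the lens; pixels are square), "cx", "cy" (the principal point, pixels), "camera_from_world" (4x4, takes a point from world to camera coordinates). Camera axes: x right, y up, looking along -z (the intrinsics and any distortion apply to the point x, -y, -z); pixel columns grow to the right and rows downward; lengths in m; the calibration is good to about 2 mm. A picture is of the moment at which its call begins. There is no depth.
- hand_in(): hands the job in; it is judged then, once.
The state is a dict: "time_s": time; "joint_positions": joint angles; "qvel": joint speeds; "tau": joint torques, N m; "position": TCP position; "tcp_rot": TCP orientation; "force": force on the tool from outside, world axes, zero at the start; "moment": the same for the moment, N m; "opening": opening from 0.0 (shut) to 1.0 (fully open); "grasp_force": force on a finger pad.
Only numpy, scipy, OpenCV 4.12 (cv2) and the standard library are available. Lean on these libraries where they do the work, as an engineer would, in place of code of your own. Each camera call takes 0.05 s, during which the arm holds its last target. There are 200 camera calls.

## Working session

There is one attempt and no reset: what is moved stays moved. The work goes in short steps, Python scripts to look and compute and a tool call to move; the robot and the scene stay as the last step left them, time stands still between calls to the robot, and variables do not carry over. Pictures are saved under pics/ and viewed, at most 10 in all, crops included, and the job is handed in when it is done.

Besides the shell and the picture viewer there is one more tool, called as name([rows], argument=value, ...), one row to a line, values as JSON. jog_arm: Moves the arm, as the interface text tells. Its arguments: {"type":"object","properties":{"delta_pos":{"type":"array"},"turn":{"type":"array"},"grip":{"type":"array"}},"required":["delta_pos","turn","grip"]}

```bash
mkdir -p pics; cat > h.py <<'E'
from rig import *
import numpy as np, cv2
def K(c):
    f=210/np.tan(np.radians(c["fovy"])/2); return f
def proj(c,p):
    q=c["camera_from_world"]@np.append(p,1); f=K(c)
    return np.array([c["cx"]+f*q[0]/-q[2], c["cy"]+f*-q[1]/-q[2]])
def ray(c,u,v):
    f=K(c); T=np.linalg.inv(c["camera_from_world"])
    d=T[:3,:3]@np.array([(u-c["cx"])/f,-(v-c["cy"])/f,-1]); return T[:3,3],d
def atz(c,u,v,z):
    o,d=ray(c,u,v); return o+d*(z-o[2])/d[2]
E
python3 - <<'E'
from h import *
for n in("side","top"):
    c=capture(n); np.save(""+n+".npy",c,allow_pickle=True)
    cv2.imwrite(f"pics/{n}0.png",cv2.resize(c["color"],(800,600),interpolation=cv2.INTER_CUBIC)); print(n,{k:v for k,v in c.items() if k!="color"})
s=read_state();print(s)
E
```

```text
side {'fovy': 44.24888301669897, 'cx': 284.31863798381795, 'cy': 201.9076488801791, 'camera_from_world': array([[ 6.15758372e-01, -7.87934456e-01, -9.59182833e-04,
        -3.26221925e-01],
       [ 3.31435384e-01,  2.57906747e-01,  9.07543220e-01,
        -4.01183863e-01],
       [-7.14837194e-01, -5.59145242e-01,  4.19957598e-01,
        -1.08803109e+00],
       [ 0.00000000e+00,  0.00000000e+00,  0.00000000e+00,
         1.00000000e+00]])}
top {'fovy': 57.03692445729953, 'cx': 280.3423001583716, 'cy': 212.06667624493528, 'camera_from_world': array([[ 0.00772891, -0.99973825,  0.02153338,  0.02190323],
       [ 0.99737819,  0.00925654,  0.07177087, -0.58781641],
       [-0.07195141,  0.02092221,  0.99718868, -1.20658321],
       [ 0.        ,  0.        ,  0.        ,  1.        ]])}
{'time_s': 0.1, 'joint_positions': array([ 5.93323238e+01,  3.02725732e+01,  8.21471312e+01, -1.12376050e-03,
        6.76911190e+01, -1.02268986e+01]), 'qvel': array([-0.02593116, -0.21107424, -0.08235402,  0.05940326,  0.05647648,
        0.02265799]), 'tau': array([ 1.67846479e-04, -4.40981448e+01, -1.77150321e+01,  6.34747767e-02,
        5.33889444e-02, -2.96013786e-05]), 'position': array([0.21791138, 0.58508824, 0.22169156]), 'tcp_rot': array([[-9.37036121e-01,  3.49231107e-01, -9.70962444e-04],
       [ 3.49232305e-01,  9.37034684e-01, -1.67296563e-03],
       [ 3.25573849e-04, -1.90672067e-03, -9.99998129e-01]]), 'force': array([-0.96396565, -0.85067286, -0.58586596]), 'moment': array([ 0.05088497, -0.02244523, -0.00307286]), 'grasp_force': 0.0, 'opening': 1.002717920857427}
```

View pics/side0.png

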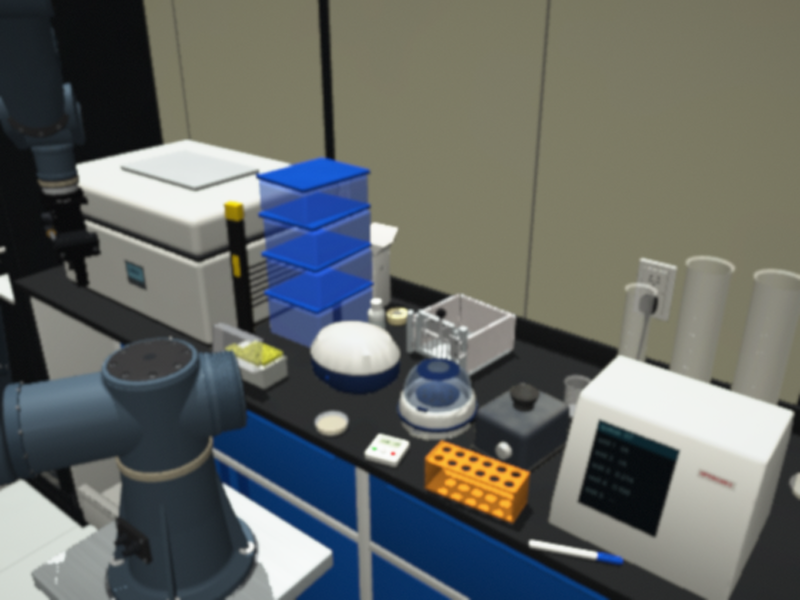

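View pics/top0.png

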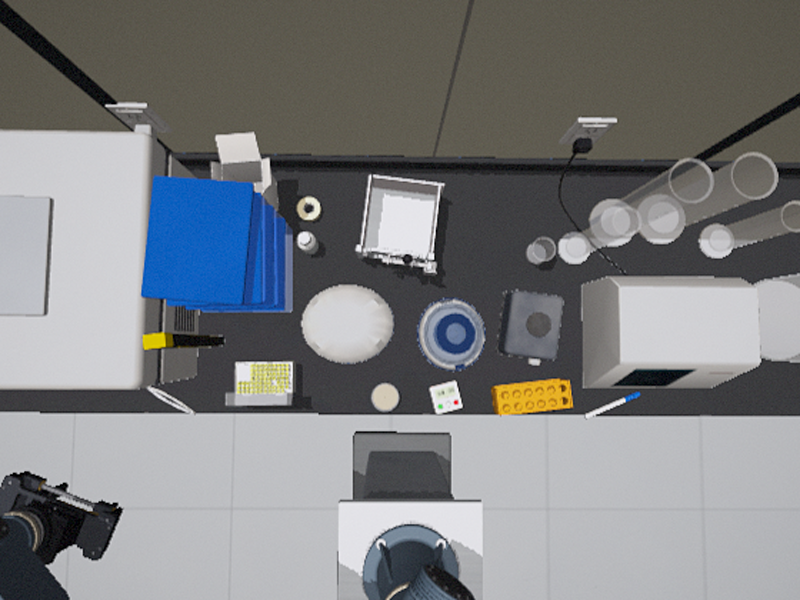

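The side view shows the tip box at about (255,355) with its lid standing on the far-left side, and the bay at (460,330). In the top view the box is at (263,382) with its lid on the robot's side, and the bay is at (400,220) with the black knob at (407,259). I'll enlarge both.

```bash
python3 - <<'E'
from h import *
def crop(n,x,y,w,h): 
    c=np.load(n+".npy",allow_pickle=True).item()["color"]; return cv2.resize(c[y:y+h,x:x+w],(400,300),interpolation=cv2.INTER_CUBIC)
# top box 80x60 region, top knob; side box; side bay  (scale 5)
a=np.vstack([np.hstack([crop("top",150,235,80,60),crop("top",240,140,80,60)]),np.hstack([crop("side",140,215,80,60),crop("side",275,205,80,60)])])
cv2.imwrite("pics/c1.png",a)
E
```

```text
(no output)
```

View pics/c1.png

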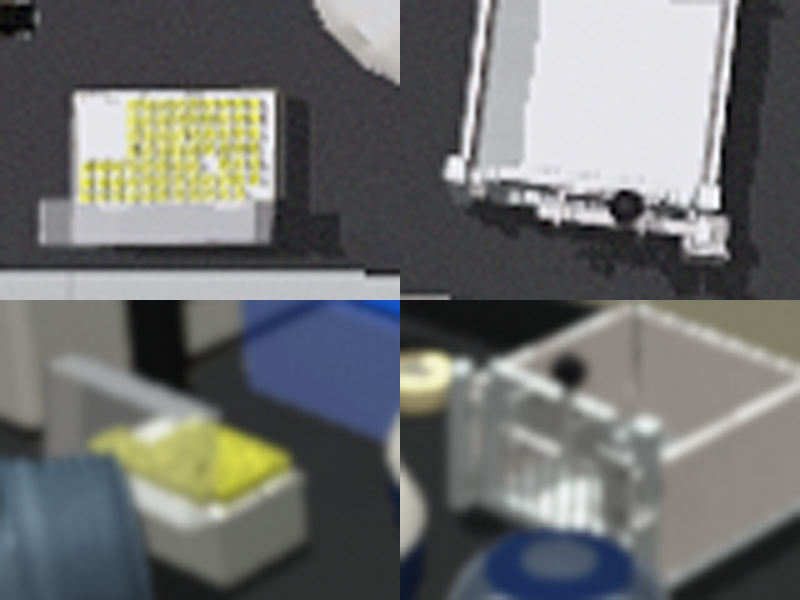

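```bash
python3 - <<'E'
from h import *
t,s=[np.load(n+".npy",allow_pickle=True).item() for n in("top","side")]
p=lambda *a:print(np.round(a[-1],4),*a[:-1])
p("knob",atz(t,285.6,181,.138)); p("knob side",atz(s,308.6,219.4,.138))
for n,u,v in(("far L",73,90),("far R",277,90),("hinge R",277,203),("hinge L",73,203)): p(n,atz(t,150+u/5,235+v/5,.047))
p("side near far corner",atz(s,140+305/5,215+175/5,.047))
for n,u,v in(("lid hi L",40,245),("lid hi R",270,245)): p(n,atz(t,150+u/5,235+v/5,.113))
p("bay back L",atz(t,371*.7,175*.7,.09));p("bay back R",atz(t,444*.7,183*.7,.09))
p("post L",atz(t,240+11,140+34,.115));p("post R",atz(t,240+61.6,140+39,.115))
p("side lid top L",atz(s,140+60/5,215+60/5,.113));p("side lid top R",atz(s,140+215/5,215+112/5,.113))
E
```

```text
[0.6693 0.0149 0.138 ] knob
[0.6656 0.0156 0.138 ] knob side
[0.4566 0.3813 0.047 ] far L
[0.4575 0.2567 0.047 ] far R
[0.3887 0.2553 0.047 ] hinge R
[0.388  0.3793 0.047 ] hinge L
[0.4531 0.2541 0.047 ] side near far corner
[0.3701 0.3795 0.113 ] lid hi L
[0.3708 0.2476 0.113 ] lid hi R
[0.8554 0.0933 0.09  ] bay back L
[ 0.8402 -0.0626  0.09  ] bay back R
[0.6925 0.1163 0.115 ] post L
[ 0.6793 -0.0332  0.115 ] post R
[0.3816 0.3801 0.113 ] side lid top L
[0.3946 0.2597 0.113 ] side lid top R
```

jog_arm([
  [3,-6,0],
  [5,-12,0],
  [7,-18,0],
  [9,-24,0],
  [10.5,-30,0],
  [10.5,-30,-4],
  [10.5,-30,-8.5],
  [10.5,-30,-12.8],
  [10.5,-30,-12.8],
  [10.5,-30,-12.8],
], turn=[5,10,15,20,20,20,20,20,20,20], grip=[1,1,1,1,1,1,1,1,1,1])

```text
time_s: 1.35
position: [0.3237, 0.286, 0.0953]
tcp_rot: [[-1.0, 0.007, 0.001], [0.007, 1.0, 0.0], [-0.001, 0.0, -1.0]]
force: [0.2, -1.2, -0.0]
opening: 0.016
grasp_force: 0.0
```

```bash
python3 - <<'E'
from h import *
t=capture("top");s=capture("side")
np.save("top2.npy",t,allow_pickle=True);np.save("side2.npy",s,allow_pickle=True)
f=lambda c,x,y:cv2.resize(c["color"][y:y+100,x:x+133],(400,300),interpolation=cv2.INTER_CUBIC)
cv2.imwrite("pics/c2.png",np.hstack([f(t,120,210),f(s,110,170)]))
st=read_state();print(st["time_s"],st["position"],st["tcp_rot"],st["force"])
E
```

```text
1.45 [0.32428908 0.28631076 0.0960753 ] [[-0.99996794  0.00736032  0.00315505]
 [ 0.00736528  0.99997165  0.00156313]
 [-0.00314345  0.00158632 -0.9999938 ]] [-0.5000628  -0.2037494  -0.56291432]
```

View pics/c2.png

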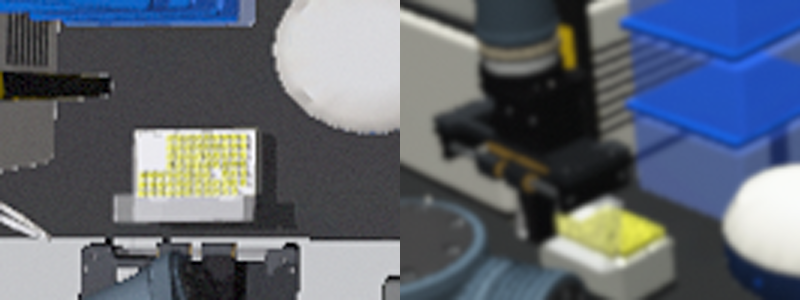

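The top crop shows the gripper waiting behind the upright lid (lid at 115-255, 195-220), and the pole's base is at (108,85), clear of the sweep. Next I push the lid forward, then press it down.

jog_arm([
  [1.5,-1,0],
  [3,-1,0],
  [4.5,-1,0],
  [6,-1,0],
  [7.5,-1,0],
  [9,-1,0],
  [10.2,-1,0],
  [10.2,-1,0],
  [10.2,-1,-1],
  [10.2,-1,-2],
  [10.2,-1,-2.5],
  [10.2,-1,-2.5],
], turn=[0,0,0,0,0,0,0,0,0,0,0,0], grip=[1,1,1,1,1,1,1,1,1,1,1,1])

```text
time_s: 2.95
position: [0.4267, 0.276, 0.072]
tcp_rot: [[-1.0, 0.007, 0.004], [0.007, 1.0, 0.001], [-0.004, 0.001, -1.0]]
force: [-1.6, -2.1, 24.5]
opening: 0.002
grasp_force: 12.1
```

jog_arm([
  [0,0,0],
  [0,0,0],
  [0,0,3],
  [0,0,8],
  [0,0,13],
  [0,-4,17],
  [0,-8,17],
  [0,-13,17],
  [0,-18,17],
  [1,-23,17],
  [4,-26,17],
  [8,-26,17],
], turn=[0,0,0,0,0,-10,-20,-30,-40,-50,-60,-70], grip=[1,1,1,1,1,1,0.5,0,0,0,0,0])

```text
time_s: 4.45
position: [0.5043, 0.0138, 0.2384]
tcp_rot: [[-0.326, 0.945, -0.004], [0.945, 0.326, 0.0], [0.002, -0.004, -1.0]]
force: [-0.7, 0.3, -0.6]
opening: 0.605
grasp_force: 0.0
```

jog_arm([
  [5,0,0],
  [10,0,0],
  [14,0,0],
  [15,0,0],
  [15,0,0],
], turn=[-10,-20,-25,-25,-25], grip=[0,0,0,0,0])

```text
time_s: 5.08
position: [0.6539, 0.016, 0.2379]
tcp_rot: [[0.094, 0.996, -0.004], [0.996, -0.094, 0.001], [0.0, -0.004, -1.0]]
force: [1.2, 0.3, -0.8]
opening: 0.993
grasp_force: 0.0
```

```bash
python3 - <<'E'
from h import *
t=capture("top");s=capture("side")
np.save("top3.npy",t,allow_pickle=True);np.save("side3.npy",s,allow_pickle=True)
f=lambda c,x,y,w=80,h=60:cv2.resize(c["color"][y:y+h,x:x+w],(400,300),interpolation=cv2.INTER_CUBIC)
cv2.imwrite("pics/c3.png",np.vstack([np.hstack([f(t,150,235),f(t,240,140)]),np.hstack([f(s,140,200),f(s,250,170,106,80)])]))
st=read_state();print(st["time_s"],st["position"],st["tcp_rot"],st["force"])
E
```

```text
5.175 [0.65319096 0.01597405 0.23876942] [[ 9.41210853e-02  9.95554763e-01 -3.45459139e-03]
 [ 9.95560751e-01 -9.41201321e-02  4.37841648e-04]
 [ 1.10748740e-04 -3.48046573e-03 -9.99993937e-01]] [-0.84373654 -0.24157918  0.58719463]
```

View pics/c3.png

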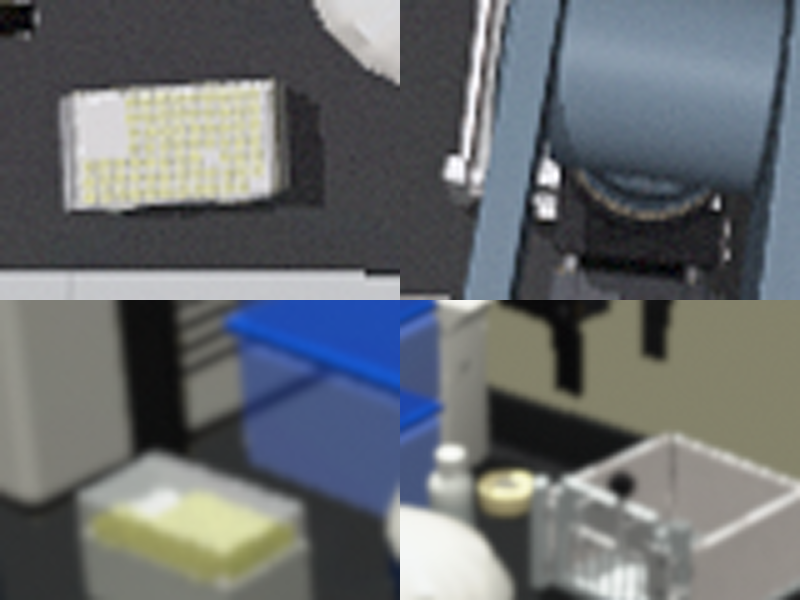

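The box is shut (top crop: clear lid over the rack, box yawed only a few degrees). In the side view the fingers are above the knob at (622,485). I descend and grip.

jog_arm([
  [1.4,0,-3],
  [1.4,0,-6],
  [1.4,0,-9],
  [1.4,0,-11],
  [1.4,0,-11.8],
  [1.4,0,-11.8],
], turn=[0,0,0,0,0,0], grip=[0,0,0,0,0,0])

```text
time_s: 5.92
position: [0.6685, 0.0157, 0.1217]
tcp_rot: [[0.095, 0.995, -0.001], [0.996, -0.095, 0.0], [0.0, -0.001, -1.0]]
force: [-0.1, 0.5, 0.3]
opening: 1.001
grasp_force: 0.0
```

jog_arm([
  [0,0,0],
  [0,0,0],
  [0,0,0],
  [0,0,0],
  [0,0,0],
  [0,0,0],
], turn=[0,0,0,0,0,0], grip=[1,1,1,1,1,1])

```text
time_s: 6.68
position: [0.6692, 0.0156, 0.1215]
tcp_rot: [[0.095, 0.995, -0.0], [0.995, -0.095, 0.0], [0.0, -0.0, -1.0]]
force: [0.3, 0.6, 0.6]
opening: 0.403
grasp_force: 0.0
```

jog_arm([
  [0,0,0],
  [0,0,0],
  [0,0,0],
  [0,0,0],
], turn=[0,0,0,0], grip=[1,1,1,1])

```text
time_s: 7.18
position: [0.6695, 0.0156, 0.1215]
tcp_rot: [[0.095, 0.995, 0.001], [0.995, -0.095, -0.0], [0.0, 0.001, -1.0]]
force: [2.1, -0.8, -1.8]
opening: 0.228
grasp_force: 30.0
```

jog_arm([
  [0,0,0.5],
  [0,0,1],
  [0,0,1.5],
  [0,0,1.6],
  [0,0,1.6],
], turn=[0,0,0,0,0], grip=[1,1,1,1,1])

```text
time_s: 7.8
position: [0.6695, 0.0156, 0.1378]
tcp_rot: [[0.095, 0.995, 0.001], [0.995, -0.095, -0.0], [0.0, 0.001, -1.0]]
force: [1.3, 0.4, -1.8]
opening: 0.232
grasp_force: 30.0
```

jog_arm([
  [0.05,0.5,0],
  [0.1,1,0],
  [0.15,1.5,0],
  [0.2,2,0],
  [0.25,2.5,0],
  [0.26,2.7,0],
  [0.26,2.7,0],
  [0.26,2.7,0],
], turn=[0,0,0,0,0,0,0,0], grip=[1,1,1,1,1,1,1,1])

```text
time_s: 8.8
position: [0.6721, 0.0428, 0.1376]
tcp_rot: [[0.095, 0.995, 0.001], [0.995, -0.095, 0.001], [0.001, 0.0, -1.0]]
force: [3.2, -1.2, -1.4]
opening: 0.232
grasp_force: 30.0
```

jog_arm([
  [-0.28,0.1,0],
  [-0.56,0.21,0],
  [-1.1,0.49,0],
  [-1.6,0.79,0],
  [-1.6,0.79,0],
], turn=[-2.5,-5,-10,-15,-15], grip=[1,1,1,1,1])

```text
time_s: 9.43
position: [0.6566, 0.0509, 0.138]
tcp_rot: [[0.348, 0.937, 0.002], [0.937, -0.348, 0.001], [0.001, 0.002, -1.0]]
force: [4.3, 0.4, -1.7]
opening: 0.227
grasp_force: 30.0
```

jog_arm([
  [-0.25,0.18,0],
  [-0.49,0.36,0],
  [-0.93,0.76,0],
  [-1.02,0.86,0],
  [-1.02,0.86,0],
  [-1.02,0.86,0],
  [-1.02,0.86,0],
  [-1.02,0.86,0],
], turn=[-2.5,-5,-10,-11,-11,-11,-11,-11], grip=[1,1,1,1,1,1,1,1])

```text
time_s: 10.42
position: [0.6467, 0.0587, 0.1379]
tcp_rot: [[0.52, 0.854, 0.002], [0.854, -0.52, -0.0], [0.001, 0.002, -1.0]]
force: [5.5, -1.4, -1.5]
opening: 0.23
grasp_force: 30.0
```

```bash
python3 - <<'E'
from h import *
t=capture("top");s=capture("side")
f=lambda c,x,y,w=106,h=80:cv2.resize(c["color"][y:y+h,x:x+w],(400,300),interpolation=cv2.INTER_CUBIC)
cv2.imwrite("pics/c4.png",np.vstack([np.hstack([f(t,150,235),f(t,225,130)]),np.hstack([f(s,140,200),f(s,260,190,80,60)])]))
st=read_state();print(st["time_s"],st["position"],st["force"],st["grasp_force"])
E
```

```text
10.525 [0.64666664 0.05868977 0.13784434] [ 5.62839746 -0.69177995 -0.85961045] 29.999716579914093
```

View pics/c4.png

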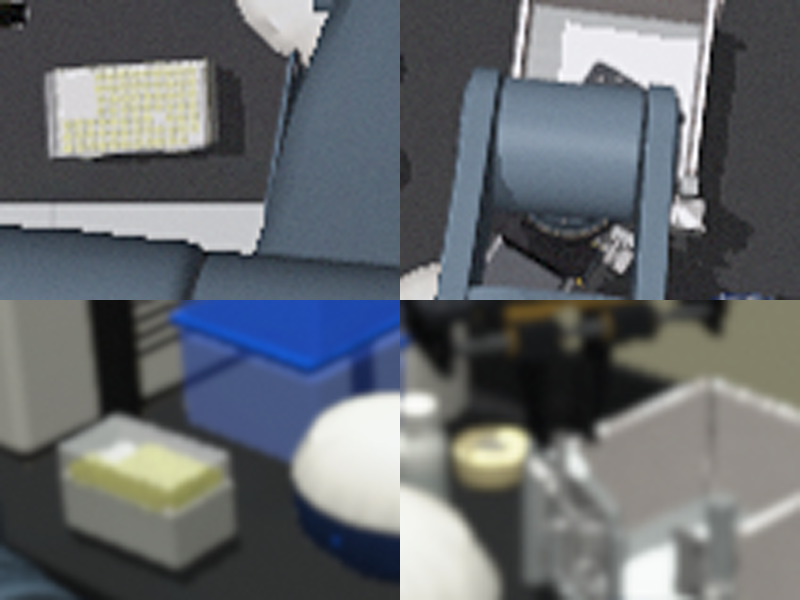

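The gate stands ajar with its end at (610,245) in the top crop, the fingers hold the knob and the lid is still shut. Handing in.

```bash
python3 -c "
from rig import *
print(hand_in())"
```

```text
the job is handed in; nothing more can be done
None
```

The job is handed in but the hand-in returned no verdict: the tip box lid is shut, the bolt is drawn back about 27 mm, and the gate is held ajar at about 26 degrees with the fingers still gripping the knob at 30 N. These are my own estimates from the arm pose and pictures; the box turned a few degrees in the push but stayed within about a centimetre, and I saw no contact with any bystander.

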